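# Seal the spare port of the bench air manifold and turn the air on

### The job

Seal the air manifold on the electronics bench: turn its T-handled taper plug further in, clockwise from above, until it has clearly gone snug (it has no stop: go by the rising resistance, and do not force it beyond that). Then let go of the plug and swing the manifold's shut-off lever fully open; the air must not go on before the plug is snug. Leave the other things on the bench where they are.

Things in the scene. Friction and masses are not known exactly. Their poses are not given: they have to be found in the camera images.
- manifold: Aluminium air manifold fixed to the bench: a block 70 mm (x) by 230 mm (y) by 45 mm high, origin at the centre of its underside, z up. On its top stand the port with the plug (at y = -60 mm) and the shut-off lever (at y = +60 mm).
- port (a point): Centre of the mouth of the port's round boss (44 mm across at the top, 63 mm above the bench), on the plug's axis. The torques given for the plug are those felt while it turns; when the motion halts but still pushes, 0.1 to 0.2 N m less is felt (about 0.25 to 0.35 N m running in, 0.4 to 0.65 N m when snug).
- plug: Brass taper plug with a cross bar (T handle), captive upright in the port; turns about its own vertical axis, clockwise from above screws it in (1.2 mm deeper per rad). Origin on that axis at the underside of its 28 mm cube-shaped head, about 84 mm above the bench at the start, 20 mm above the boss; its x axis runs along the cross bar. Holds wherever it is left.
- plug_bar (a point): Centre of the head and of the round steel cross bar through it (10 mm thick, 120 mm long, level, along x; 98 mm above the bench), axes as plug. With its sealing tape it runs in at a steady 0.45 N m (9 N at 50 mm out on the bar). After an unknown 0.4 to 2.3 rad the taper bites: +0.5 to 0.7 N m per rad. Snug: 0.6 to 0.8 N m (12 to 16 N at 50 mm); from 0.86 N m overtightened.
- insert: Brass thread insert sunk in the port (a ring round the plug at the mouth of the boss); captive, not to be handled. The plug's taper presses on it: no pressure while it runs in, 9 to 38 N when it is snug. Origin on the plug's axis, 15 mm above the bench.
- valve (a joint): Shut-off lever of the manifold, turning about a vertical axis: 0 shut (lever points to the manifold's -x, square across the block), 1.571 fully open (a stop; lever points to the manifold's +y, along the block and away from the plug). It opens clockwise seen from above, with about 0.1 N m of friction, and stays where it is left.
- lever_pivot (a point): On the axis of the shut-off lever, half-way up the lever's bar (66 mm above the bench).
- lever_end (a point): On the lever's centre line half-way up, 60 mm from its axis, on its black sleeve. The lever reaches 82 mm from its axis; the sleeve is 16 mm wide and 15 mm high (59 to 74 mm above the bench), from 32 to 82 mm from the axis.
- flux_bottle: Bystander: white bottle, 44 mm across, 85 mm high, beyond the plug's end of the manifold. Origin at the centre of its underside.
- solder_reel: Bystander: grey reel standing on end, 52 mm across, 48 mm high, close behind the manifold. Origin at the centre of its underside.
- board_a: Bystander: green circuit board 60 by 85 mm, parts up to 14 mm high, lying just in front of the manifold. Origin at the centre of its underside.
- board_b: Bystander: a second circuit board like it, at the right of the bench.
- brush: Bystander: small brush lying at the left of the bench.
- screwdriver: Bystander: screwdriver lying at the right of the bench.
- parts_tray: Bystander: black open tray 100 by 130 by 35 mm at the left of the bench. Origin at the centre of its underside.

How it is judged:
On the way, in this order (a step that is already met when the one before it is completed fails the run):
1. the plug is screwed in until it is snug in its insert (contact force between plug and insert above 9 N), for 0.3 s.
2. the shut-off lever is swung fully open (value of joint valve above 1.4 rad), for 0.2 s.
At the end, for the whole second after the job is handed in: The plug, let go, presses on its insert with 9 to 38 N (snug, not overtightened), and the shut-off lever stands open, at 1.4 rad or more (within 10 degrees of its stop) (contact force between plug and insert between 9 and 38 N and value of joint valve above 1.4 rad); the robot touches nothing.
It fails at once if the plug is overtightened (more than 38 N on its insert) (contact force between plug and insert above 38 N).
It fails at once if the shut-off lever is opened before the plug is snug (value of joint valve above 0.5 rad and contact force between plug and insert below 7 N).
It fails at once if a bystander is shifted by more than 30 mm (distance of any of flux_bottle, solder_reel, board_a, board_b, brush, screwdriver, parts_tray from where it was at the start of the episode above 0.03 m).
It also fails if it takes over 51 s, if anything falls off the work surface, if the arm or the gripper's body presses on something with over 40 N, if the wrist force passes 120 N, or if a joint passes its speed limit or range.

### The arm

A 6-joint arm with a two-finger parallel gripper is mounted at the origin on the work surface. World frame = base frame: x ahead of the robot, y to its left, z up, the work surface at z = 0. Lengths are in m, angles in rad, forces in N, time in s.
With the tool pointing down it reaches from about 0.35 to 0.975 m from the base axis. Payload 4.9 kg.
Tool frame: the origin (TCP) lies on the mounting face of the last link; the fingertips stand 173 mm ahead of it and the grasp point (between the pads) lies 155 mm ahead of it; z points along the fingers, y is the direction in which the jaws open and shut (so a half turn about z gives the same grasp; the last joint's range is limited). The gripper opens to 85 mm and grips with 20 to 120 N. Pads are 22 mm wide; open, the fingers measure 114 mm over their backs; the gripper's body (76 mm by 85 mm) begins 54 mm behind the grasp point. The pads swing forward as they close: fully open they stand 13 mm farther back than shut.
Start: joints at [-0.119, 0.053, 1.613, -0, 1.476, -0.119], TCP at [0.625, 0, 0.405] pointing down, gripper open.
Joint ranges: [-3.01, 3.01], [-1.01, 2.22], [0.06, 2.58], [-1.02, 4.17], [0.09, 2.62], [-3.14, 3.14]. Speed limits (rad/s): [2.57, 2.57, 3.14, 3.14, 3.14, 3.14].

### API

Orientations are given as a rotation vector (axis times angle).
In Python, from station import ctrl gives the robot as it stands. The module is installed in compiled form; this text tells all that it offers.
- The arm moves only by the tool jog_arm, never from a script. Its argument "steps" is a list of rows, each a list of 2 entries, a list of its own where there are three numbers: the shift along the tool's x, y, z in cm, then the turn, a rotation vector about the tool's x, y, z in degrees. In form: [[[tx, ty, tz], [rx, ry, rz]], ...]. A call has 1 to 8 rows; each row shifts and turns the pose as measured when the row begins, along the tool's axes as they then stand; what a row does not reach is not made up. A row lasts 1/10 s, in which the tool goes at most 50 mm and 8.59 degrees, less where a joint would pass 70% of its speed; a pose out of reach is approached as far as the arm can. A call is refused whole if a number of a shift passes 5 or a number of a turn 8.59, either way. A call with a gripper value outside its range is refused whole. "fingers" is the gripper command: -1 is shut, 1 is fully open, values between are in proportion, set as the call begins (left out, the last holds). The fingers move at their own pace and stop on an object; "grip_force" is the grip in N (left out, the last holds). Time passes only in rows, so rows that do not move let the fingers close. It gives the time, the measured TCP pose, the force and the opening at its end, in the units of the state.
- ctrl.get_obs(): the state, without advancing time (a new reading comes with each control period).
- ctrl.get_image(name): name is "scene" or "side" or "wrist"; returns the picture (480x640x3 uint8, red, green, blue); there is no depth.
- ctrl.camera_info(name): a dict with "K" (3x3 intrinsics, pixels), "dist_coeffs" ([k1, k2, p1, p2, k3] as OpenCV has them; the pictures are not rectified), "camera_from_world" (4x4, takes a point from world to camera coordinates). Camera axes: x right, y up, looking along -z (the intrinsics and any distortion apply to the point x, -y, -z); pixel columns grow to the right and rows downward; lengths in m; the calibration is good to about 2 mm. A picture is of the moment at which its call begins: read the wrist's pose just before it. camera_info takes no time and is no camera call; for the wrist camera it gives the pose at the moment of the call.
- ctrl.finish_job(): hands the job in, once; it reports no verdict.
The state is a dict: "t": time; "q": joint angles; "dq": joint speeds; "effort": joint torques, N m; "tool_pos": TCP position; "tool_rot": TCP orientation; "contact_force": force on the tool from outside, world axes, zero at the start; "wrist_torque": the same for the moment, N m; "opening": finger opening in m.
Only numpy, scipy, OpenCV 4.12 (cv2) and the standard library are available. Lean on these libraries where they do the work, as an engineer would, in place of code of your own. Each camera call takes 0.05 s, during which the arm holds its last target.

## Working session

There is one attempt and no reset: what is moved stays moved. The work goes in short steps, Python scripts to look and compute and a tool call to move; the robot and the scene stay as the last step left them, time stands still between calls to the robot, and variables do not carry over. Pictures are saved under pics/ and viewed, and the job is handed in when it is done.

Besides the shell and the picture viewer there is one more tool, called after "Call:" as name(argument=value, ...) on one line, values as JSON. jog_arm: Moves the arm, as the interface text tells. Its arguments: {"type":"object","properties":{"steps":{"type":"array","items":{"type":"array"}},"fingers":{"type":"number"},"grip_force":{"type":"number"}},"required":["steps"]}

```bash
mkdir -p pics; cat > h.py <<'E'
import numpy as np, cv2
from station import ctrl
from scipy.spatial.transform import Rotation as R
def snap(n,f):
    im=ctrl.get_image(n); cv2.imwrite('pics/'+f+'.png',im[:,:,::-1]); return im
def ray(info,u,v):
    K=np.array(info['K'],float);d=np.array(info['dist_coeffs'],float);T=np.array(info['camera_from_world'])
    p=cv2.undistortPoints(np.array([[[u,v]]],float),K,d)[0,0]
    dc=np.array([p[0],-p[1],-1.0]); Rm=T[:3,:3]; o=-Rm.T@T[:3,3]; return o,Rm.T@dc
def onz(info,u,v,z):
    o,d=ray(info,u,v); return o+d*(z-o[2])/d[2]
def proj(info,P):
    T=np.array(info['camera_from_world']);c=T[:3,:3]@np.array(P)+T[:3,3]
    q,_=cv2.projectPoints(np.array([[c[0],-c[1],-c[2]]]),np.zeros(3),np.zeros(3),np.array(info['K'],float),np.array(info['dist_coeffs'],float)); return q[0,0]
def st():
    s=ctrl.get_obs()
    for k in ['t','q','tool_pos','tool_rot','contact_force','wrist_torque','opening']: print(k,np.round(s[k],4))
    return s
E
python3 - <<'E'
from h import *
st()
for n in ['scene','side','wrist']:
    snap(n,n+'0'); i=ctrl.camera_info(n); T=np.array(i['camera_from_world']); print(n,np.round(-T[:3,:3].T@T[:3,3],3),np.round(T[:3,:3],2).tolist())
E
```

```text
t 0.0
q [-0.119   0.0533  1.6142  0.      1.476  -0.119 ]
tool_pos [0.6247 0.     0.4035]
tool_rot [-2.2203e+00 -2.2203e+00  1.9000e-03]
contact_force [-0.4021  0.468   0.5045]
wrist_torque [0.0064 0.024  0.027 ]
opening 0.0853
scene [ 1.153 -0.65   1.022] [[0.73, 0.68, 0.01], [-0.51, 0.53, 0.68], [0.45, -0.5, 0.74]]
side [ 0.113 -0.765  1.036] [[0.87, -0.49, 0.01], [0.35, 0.64, 0.68], [-0.34, -0.59, 0.73]]
wrist [0.624 0.078 0.373] [[1.0, -0.0, -0.0], [0.0, 0.95, -0.3], [0.0, 0.3, 0.95]]
```

View pics/scene0.png

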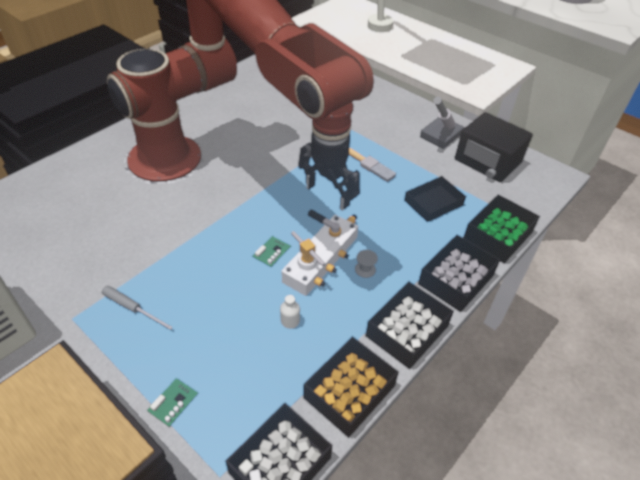

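View pics/side0.png

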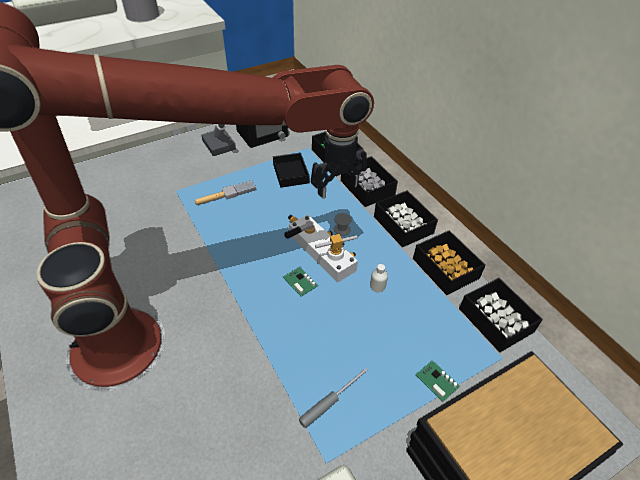

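View pics/wrist0.png

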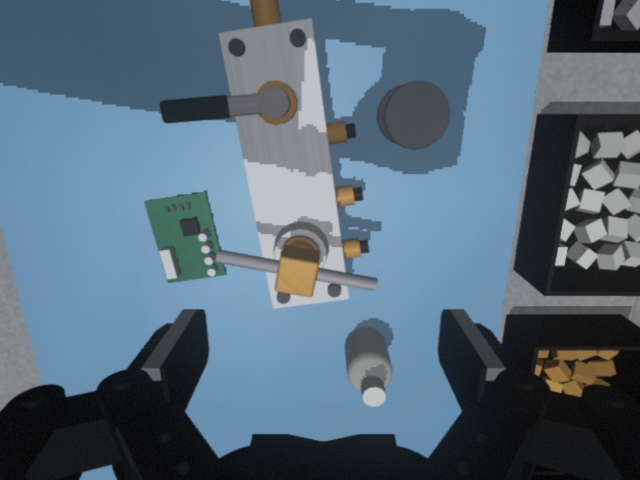

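The wrist view is clear. Bar ends are near (218,258) and (376,284), the head is near (298,270), the lever pivot is at (276,101) and the lever tip at (163,111). Next I'll locate these on their height planes.

```bash
python3 - <<'E'
from h import *
i=ctrl.camera_info('wrist'); im=cv2.imread('pics/wrist0.png')
a=onz(i,219,258,.098);b=onz(i,376,284,.098);print('bar',a,b,(a+b)/2,np.linalg.norm(a-b),np.degrees(np.arctan2(*(b-a)[1::-1])))
hsv=cv2.cvtColor(im,cv2.COLOR_BGR2HSV); m=cv2.inRange(hsv,(10,100,150),(25,255,255)); m[:,:265]=0;m[:,330:]=0;m[:245]=0;m[310:]=0
c=max(cv2.findContours(m,0,2)[0],key=cv2.contourArea);print(cv2.minAreaRect(c),cv2.contourArea(c))
for u,v in cv2.boxPoints(cv2.minAreaRect(c)): print(u,v,onz(i,u,v,.112))
print('lever',onz(i,163,111,.0735),onz(i,276,101,.074))
# block top corners
C=[onz(i,u,v,.045) for u,v in [(220,33),(311,19),(349,297),(275,307)]]
for x in C: print('blk',x)
cv2.imwrite('pics/crop.png',cv2.resize(im[60:320,140:460],None,fx=2.4,fy=2.3,interpolation=2))
print(onz(i,373,396,.085),onz(i,413,115,.048))
E
```

```text
bar [ 0.54740389 -0.02528539  0.098     ] [ 0.66366878 -0.04614281  0.098     ] [ 0.60553634 -0.0357141   0.098     ] 0.11812093758634712 -10.17043096800785
((296.1527099609375, 276.9681396484375), (37.24798583984375, 33.71435546875), 10.007980346679688) 1164.0
274.88257 290.33224 [ 0.5894235  -0.04474481  0.112     ]
280.74164 257.1309 [ 0.59445395 -0.01938666  0.112     ]
317.42285 263.60403 [ 0.62000442 -0.02422996  0.112     ]
311.56378 296.8054 [ 0.61565711 -0.04985488  0.112     ]
lever [0.50923488 0.07793167 0.0735    ] [0.59058561 0.08457697 0.074     ]
blk [0.54737862 0.13322337 0.045     ]
blk [0.61512968 0.14244057 0.045     ]
blk [ 0.64733038 -0.08289888  0.045     ]
blk [ 0.57995684 -0.09294925  0.045     ]
[ 0.66712835 -0.15784958  0.085     ] [0.69405004 0.074742   0.048     ]
```

View pics/crop.png

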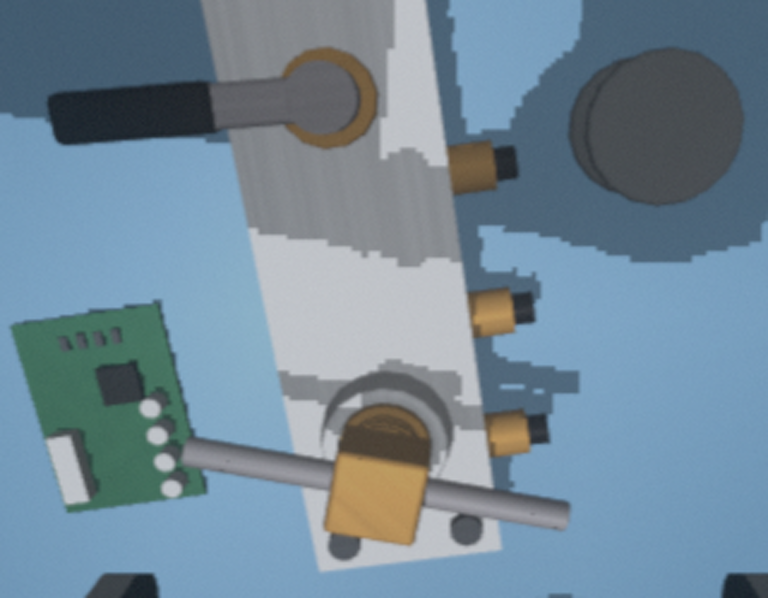

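Call:
jog_arm(steps=[[[-3.5, -1.9, 0], [0, 0, -8]], [[0, 0, 1.2], [0, 0, -8.5]], [[0, 0, 1.2], [0, 0, -8.5]], [[0, 0, 1.2], [0, 0, -8.5]], [[0, 0, 1.2], [0, 0, -8.5]], [[0, 0, 1.2], [0, 0, -8.5]], [[0, 0, 1.2], [0, 0, -8.5]], [[0, 0, 1.2], [0, 0, -8.5]]], fingers=0.3)

```text
t: 0.95
tool_pos: [0.6045, -0.0364, 0.3162]
tool_rot: [-0.585, -3.085, 0.0]
contact_force: [0.5, -0.1, -0.4]
opening: 0.0559
```

```bash
cat > rel.py <<'E'
from h import *
import sys
s=st(); Rm=R.from_rotvec(s['tool_rot']).as_matrix(); y=Rm[:,1]
print('tilt z',np.round(Rm[:,2],4),'yaw tool y',np.degrees(np.arctan2(y[1],y[0])))
if len(sys.argv)>3:
    t=np.array([float(a) for a in sys.argv[1:4]]); print('shift cm',np.round(Rm.T@(t-s['tool_pos'])*100,2))
E
python3 rel.py .6055 -.035 .256; python3 -c "
from h import *
snap('wrist','w1')"
```

```text
t 0.95
q [-1.8290e-01  7.7000e-02  1.7390e+00 -2.0000e-04  1.3273e+00 -1.3786e+00]
tool_pos [ 0.6045 -0.0364  0.3162]
tool_rot [-5.8530e-01 -3.0849e+00  4.0000e-04]
contact_force [ 0.4991 -0.08   -0.393 ]
wrist_torque [0.0649 0.0107 0.0567]
opening 0.0559
tilt z [-1.7e-03  1.0e-04 -1.0e+00] yaw tool y 68.5137389420816
shift cm [-0.05  0.17  6.02]
```

View pics/w1.png

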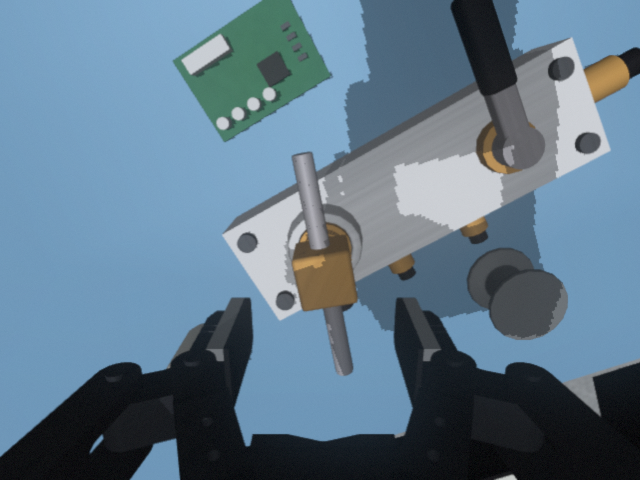

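The bar runs from (304,155) to (343,372) between the open fingers. I'll re-measure it from this view.

```bash
python3 - <<'E'
from h import *
i=ctrl.camera_info('wrist')
a=onz(i,303,157,.098);b=onz(i,343,370,.098);print(a,b,(a+b)/2,np.linalg.norm(a-b),np.degrees(np.arctan2(*(b-a)[1::-1])))
for p in [(297,280),(301,311),(357,303),(350,256)]: print(onz(i,*p,.112))
E
```

```text
[ 0.54566698 -0.02319302  0.098     ] [ 0.65895525 -0.04595634  0.098     ] [ 0.60231111 -0.03457468  0.098     ] 0.11555258501537756 -11.361310043549862
[ 0.59571246 -0.04586046  0.112     ]
[ 0.6112029  -0.05019469  0.112     ]
[ 0.61693211 -0.02391112  0.112     ]
[ 0.59352859 -0.01884424  0.112     ]
```

Call:
jog_arm(steps=[[[0, 0.1, 1.0], [0, 0, -6]], [[0, 0, 1.0], [0, 0, -5.5]], [[0, 0, 0.5], [0, 0, 0]]])

```text
t: 1.3
tool_pos: [0.6037, -0.0352, 0.2871]
tool_rot: [-0.267, -3.123, -0.001]
contact_force: [0.7, -0.0, -0.1]
opening: 0.0553
```

```bash
python3 rel.py .6055 -.035 .256
```

```text
t 1.3
q [-1.8130e-01  1.0600e-01  1.7595e+00 -3.0000e-04  1.2835e+00 -1.5813e+00]
tool_pos [ 0.6037 -0.0352  0.2871]
tool_rot [-2.6720e-01 -3.1227e+00 -7.0000e-04]
contact_force [ 0.6612 -0.0308 -0.122 ]
wrist_torque [ 0.0195 -0.0035 -0.0018]
opening 0.0553
tilt z [-0.0074  0.0011 -1.    ] yaw tool y 80.2177227809358
shift cm [-0.2   0.06  3.11]
```

Call:
jog_arm(steps=[[[-0.1, 0, 1.0], [0, 0, 0.7]], [[0, 0, 1.0], [0, 0, 0]], [[0, 0, 0.8], [0, 0, 0]], [[0, 0, 0], [0, 0, 0]]])

```text
t: 1.7
tool_pos: [0.6043, -0.0354, 0.2566]
tool_rot: [-0.301, -3.119, -0.001]
contact_force: [-0.5, -1.0, -0.1]
opening: 0.0555
```

```bash
python3 rel.py .6045 -.035 .256;  python3 -c "
from h import *
snap('wrist','w2')
snap('side','s2')
cv2.imwrite('pics/s2c.png',cv2.resize(cv2.imread('pics/s2.png')[180:300,260:420],None,fx=5,fy=5,interpolation=2))"
```

```text
t 1.7
q [-1.8130e-01  1.4280e-01  1.7750e+00 -3.0000e-04  1.2324e+00 -1.5596e+00]
tool_pos [ 0.6043 -0.0354  0.2566]
tool_rot [-3.0090e-01 -3.1186e+00 -7.0000e-04]
contact_force [-0.5331 -1.0222 -0.1041]
wrist_torque [-0.0154 -0.021  -0.0469]
opening 0.0555
tilt z [-0.0085  0.0013 -1.    ] yaw tool y 78.97857316827307
shift cm [-0.01  0.04  0.06]
```

View pics/w2.png

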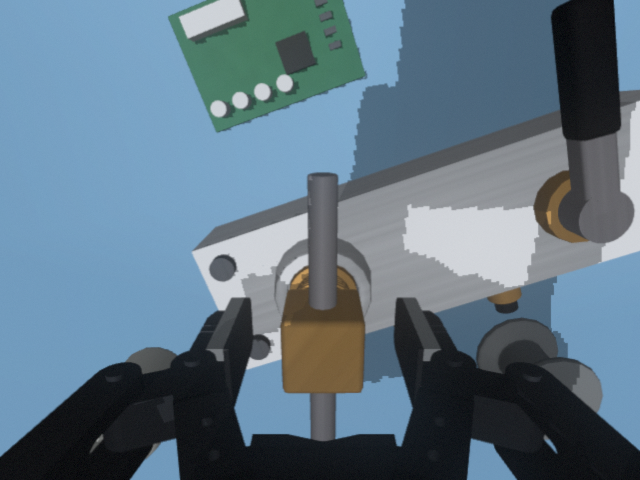

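View pics/s2c.png

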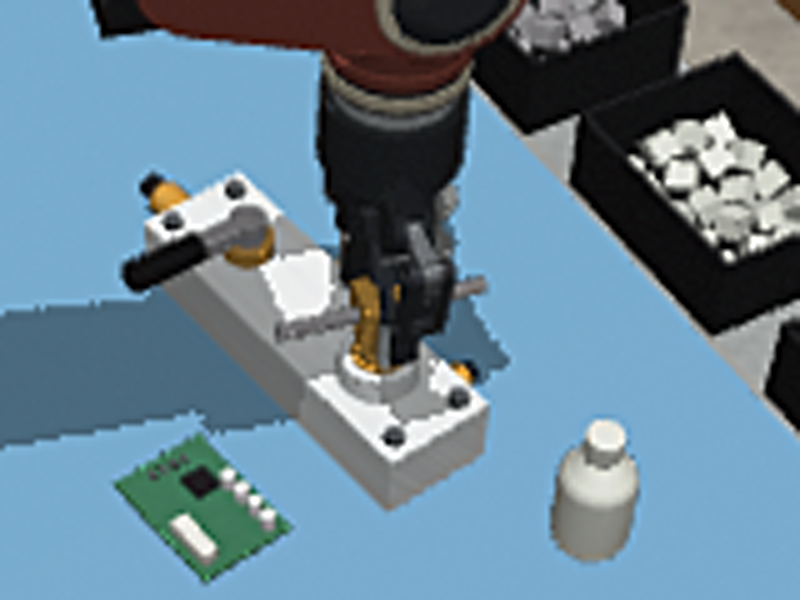

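The head is centred between the pads in the wrist view (282–364 px wide, middle about 322), and the bar runs straight up the picture. I'll square the small tilt and close.

Call:
jog_arm(steps=[[[0, 0, 0], [0, -0.5, 0]], [[0, 0, 0], [0, 0, 0]], [[0, 0, 0], [0, 0, 0]], [[0, 0, 0], [0, 0, 0]], [[0, 0, 0], [0, 0, 0]], [[0, 0, 0], [0, 0, 0]]], fingers=-1, grip_force=80)

```text
t: 2.4
tool_pos: [0.6051, -0.0357, 0.2594]
tool_rot: [0.301, 3.122, -0.002]
contact_force: [-0.2, 0.1, -0.4]
opening: 0.0263
```

```bash
python3 rel.py .6045 -.035 .256
```

```text
t 2.4
q [-1.8150e-01  1.3800e-01  1.7751e+00 -8.0000e-04  1.2232e+00 -1.5595e+00]
tool_pos [ 0.6051 -0.0357  0.2594]
tool_rot [ 3.0130e-01  3.1219e+00 -1.9000e-03]
contact_force [-0.2142  0.0993 -0.3806]
wrist_torque [0.023  0.0432 0.0386]
opening 0.0263
tilt z [ 0.0051 -0.0017 -1.    ] yaw tool y 78.9733912660743
shift cm [0.08 0.05 0.34]
```

Call:
jog_arm(steps=[[[0, 0, 0], [0, 0, 4]], [[0, 0, 0.01], [0, 0, 4]], [[0, 0, 0.01], [0, 0, 4]]])

```text
t: 2.7
tool_pos: [0.6051, -0.0356, 0.2592]
tool_rot: [0.631, 3.072, -0.003]
contact_force: [0.1, -0.5, -1.3]
opening: 0.027
```

```bash
python3 rel.py .6045 -.035 .256
```

```text
t 2.7
q [-0.1811  0.1383  1.7752 -0.0022  1.2228 -1.3459]
tool_pos [ 0.6051 -0.0356  0.2592]
tool_rot [ 0.6312  3.072  -0.0031]
contact_force [ 0.1199 -0.4959 -1.3209]
wrist_torque [-0.0634  0.0429  0.5095]
opening 0.027
tilt z [ 0.0049 -0.003  -1.    ] yaw tool y 66.77868358414757
shift cm [0.08 0.03 0.31]
```

Turning works: it moved 12° with a torque of about 0.5 N m, which matches free running. I'll go on in short calls and read the torque after each one.

Call:
jog_arm(steps=[[[0, 0, 0.01], [0, 0, 4]], [[0, 0, 0.01], [0, 0, 4]], [[0, 0, 0.01], [0, 0, 4]]])

```text
t: 3.0
tool_pos: [0.6051, -0.0356, 0.2589]
tool_rot: [0.956, 2.987, -0.005]
contact_force: [0.6, -1.1, -0.8]
opening: 0.0265
```

```bash
python3 rel.py|grep -v rot
```

```text
t 3.0
q [-0.1808  0.1386  1.7753 -0.0038  1.2225 -1.1311]
tool_pos [ 0.6051 -0.0356  0.2589]
contact_force [ 0.6145 -1.0712 -0.8348]
wrist_torque [-0.0077  0.0646  0.4535]
opening 0.0265
tilt z [ 0.0044 -0.0045 -1.    ] yaw tool y 54.51944892891487
```

Call:
jog_arm(steps=[[[0, 0, 0.01], [0, 0, 4]], [[0, 0, 0.01], [0, 0, 4]]])

```text
t: 3.2
tool_pos: [0.6051, -0.0355, 0.2587]
tool_rot: [1.166, 2.911, -0.005]
contact_force: [-0.8, -1.1, -1.1]
opening: 0.0273
```

```bash
python3 rel.py|grep -v rot
```

```text
t 3.2
q [-0.1806  0.1389  1.7754 -0.0048  1.2224 -0.9879]
tool_pos [ 0.6051 -0.0355  0.2587]
contact_force [-0.8013 -1.1246 -1.0538]
wrist_torque [0.0084 0.0516 0.4489]
opening 0.0273
tilt z [ 0.004  -0.0053 -1.    ] yaw tool y 46.34654607954943
```

Call:
jog_arm(steps=[[[0, 0, 0.01], [0, 0, 4]], [[0, 0, 0.01], [0, 0, 4]], [[0, 0, 0.01], [0, 0, 4]]])

```text
t: 3.5
tool_pos: [0.605, -0.0355, 0.2585]
tool_rot: [1.47, 2.769, -0.007]
contact_force: [-0.4, -0.7, -1.0]
opening: 0.0267
```

```bash
python3 rel.py|egrep 'torq|yaw|force'
```

```text
contact_force [-0.3872 -0.7408 -0.979 ]
wrist_torque [0.0385 0.0889 0.4549]
tilt z [ 0.0035 -0.0067 -1.    ] yaw tool y 34.08460418700459
```

Call:
jog_arm(steps=[[[0, 0, 0.01], [0, 0, 4]], [[0, 0, 0.01], [0, 0, 4]], [[0, 0, 0.01], [0, 0, 4]]])

```text
t: 3.8
tool_pos: [0.605, -0.0354, 0.2582]
tool_rot: [1.757, 2.596, -0.008]
contact_force: [0.5, -0.5, -0.6]
opening: 0.0267
```

```bash
python3 rel.py|egrep 'torq|yaw|force'
```

```text
contact_force [ 0.4941 -0.454  -0.6038]
wrist_torque [0.0843 0.0503 0.4581]
tilt z [ 0.0028 -0.0078 -1.    ] yaw tool y 21.825260703223734
```

Call:
jog_arm(steps=[[[0, 0, 0.01], [0, 0, 4]], [[0, 0, 0.01], [0, 0, 4]], [[0, 0, 0.01], [0, 0, 4]]])

```text
t: 4.1
tool_pos: [0.6049, -0.0353, 0.258]
tool_rot: [2.024, 2.394, -0.008]
contact_force: [-0.2, -0.9, 0.3]
opening: 0.0267
```

```bash
python3 rel.py|egrep 'torq|yaw|force'
```

```text
contact_force [-0.1887 -0.9436  0.2552]
wrist_torque [0.1983 0.1338 0.5645]
tilt z [ 0.0019 -0.0086 -1.    ] yaw tool y 9.579471262966667
```

The torque is up to 0.56, so the taper has started to bite. I'll use smaller steps.

Call:
jog_arm(steps=[[[0, 0, 0.01], [0, 0, 4]]])

```text
t: 4.2
tool_pos: [0.6049, -0.0352, 0.2579]
tool_rot: [2.108, 2.32, -0.009]
contact_force: [-0.2, -1.2, -0.5]
opening: 0.0266
```

```bash
python3 rel.py|egrep 'torq|yaw|force'
```

```text
contact_force [-0.1666 -1.2486 -0.4782]
wrist_torque [0.2256 0.1846 0.5742]
tilt z [ 0.0014 -0.0088 -1.    ] yaw tool y 5.503710216579139
```

Call:
jog_arm(steps=[[[0, 0, 0.01], [0, 0, 4]]])

```text
t: 4.3
tool_pos: [0.6049, -0.0352, 0.2578]
tool_rot: [2.189, 2.244, -0.009]
contact_force: [-0.7, -1.7, -1.6]
opening: 0.0269
```

```bash
python3 rel.py|egrep 'torq|yaw|force'
```

```text
contact_force [-0.6994 -1.6637 -1.598 ]
wrist_torque [0.2804 0.1653 0.5359]
tilt z [ 0.001 -0.009 -1.   ] yaw tool y 1.4311511134893724
```

Call:
jog_arm(steps=[[[0, 0, 0.01], [0, 0, 4]]])

```text
t: 4.4
tool_pos: [0.6048, -0.0352, 0.2578]
tool_rot: [2.267, 2.165, -0.009]
contact_force: [-1.1, -1.7, -0.5]
opening: 0.0263
```

```bash
python3 rel.py|egrep 'torq|yaw|force'
```

```text
contact_force [-1.0906 -1.6631 -0.5452]
wrist_torque [0.3114 0.2657 0.6687]
tilt z [ 6.e-04 -9.e-03 -1.e+00] yaw tool y -2.6389759143615277
```

Call:
jog_arm(steps=[[[0, 0, 0.01], [0, 0, 4]]])

```text
t: 4.5
tool_pos: [0.6048, -0.0352, 0.2577]
tool_rot: [2.342, 2.083, -0.009]
contact_force: [0.0, -1.6, 0.1]
opening: 0.0265
```

```bash
python3 rel.py|egrep 'torq|yaw|force'; python3 -c "
from h import *
snap('wrist','w3'); st()"|grep torque
```

```text
contact_force [ 0.0283 -1.6122  0.0983]
wrist_torque [0.3964 0.2472 0.6738]
tilt z [ 2.0e-04 -9.1e-03 -1.0e+00] yaw tool y -6.703945187780762
wrist_torque [0.353  0.1621 0.4211]
```

View pics/w3.png

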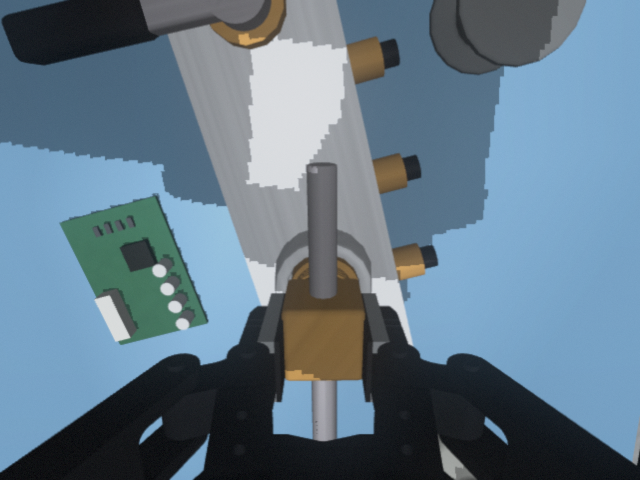

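The head hasn't slipped: the bar is still straight up the picture, from (322,165) to (324,438). Torque is about 0.66 and still rising, so I'll go a few degrees further, to about 0.72.

Call:
jog_arm(steps=[[[0, 0, 0.01], [0, 0, 4]]])

```text
t: 4.65
tool_pos: [0.6048, -0.0352, 0.2577]
tool_rot: [2.415, 1.999, -0.009]
contact_force: [0.5, -2.2, -0.6]
opening: 0.0263
```

```bash
python3 rel.py|egrep 'torq|yaw|force'
```

```text
contact_force [ 0.4802 -2.1563 -0.5837]
wrist_torque [0.4224 0.2593 0.6923]
tilt z [-2.0e-04 -8.9e-03 -1.0e+00] yaw tool y -10.782909039062961
```

Call:
jog_arm(steps=[[[0, 0, 0], [0, 0, 3]]])

```text
t: 4.75
tool_pos: [0.6048, -0.0352, 0.2576]
tool_rot: [2.466, 1.935, -0.009]
contact_force: [1.5, -1.6, -1.0]
opening: 0.0268
```

```bash
python3 rel.py|egrep 'torq|yaw|force'
```

```text
contact_force [ 1.5108 -1.5793 -1.0106]
wrist_torque [0.4372 0.2357 0.7439]
tilt z [-6.0e-04 -8.9e-03 -1.0e+00] yaw tool y -13.761813087455334
```

Call:
jog_arm(steps=[[[0, 0, 0], [0, 0, 0]], [[0, 0, 0], [0, 0, 0]], [[0, 0, 0], [0, 0, 0]]])

```text
t: 5.05
tool_pos: [0.6049, -0.0353, 0.2576]
tool_rot: [2.464, 1.94, -0.009]
contact_force: [0.4, -1.4, -0.3]
opening: 0.0264
```

```bash
python3 rel.py|egrep 'torq|yaw|force'
```

```text
contact_force [ 0.4274 -1.4104 -0.3111]
wrist_torque [0.4424 0.1602 0.2455]
tilt z [-9.0e-04 -7.9e-03 -1.0e+00] yaw tool y -13.549217747303446
```

The plug has gone snug, at about 0.73 N m running. I'll release it and lift away.

Call:
jog_arm(steps=[[[0, 0, 0], [0, 0, 0]], [[0, 0, 0], [0, 0, 0]], [[0, 0, 0], [0, 0, 0]], [[0, 0, 0], [0, 0, 0]], [[0, 0, -1], [0, 0, 0]], [[0, 0, -3], [0, 0, 0]], [[0, 0, -4], [0, 0, 0]], [[0, 0, 0], [0, 0, 0]]], fingers=0.3)

```text
t: 5.85
tool_pos: [0.605, -0.0343, 0.3421]
tool_rot: [2.462, 1.94, -0.008]
contact_force: [0.8, 0.2, 1.2]
opening: 0.0554
```

```bash
python3 rel.py; python3 -c "
from h import *
snap('wrist','w4')"
```

```text
t 5.85
q [-0.1779  0.0537  1.7181 -0.0085  1.3684  0.0598]
tool_pos [ 0.605  -0.0343  0.3421]
tool_rot [ 2.4624  1.9404 -0.0084]
contact_force [0.8232 0.237  1.2455]
wrist_torque [ 0.0028 -0.0295 -0.0407]
opening 0.0554
tilt z [-1.0e-04 -8.5e-03 -1.0e+00] yaw tool y -13.521732551726247
```

View pics/w4.png

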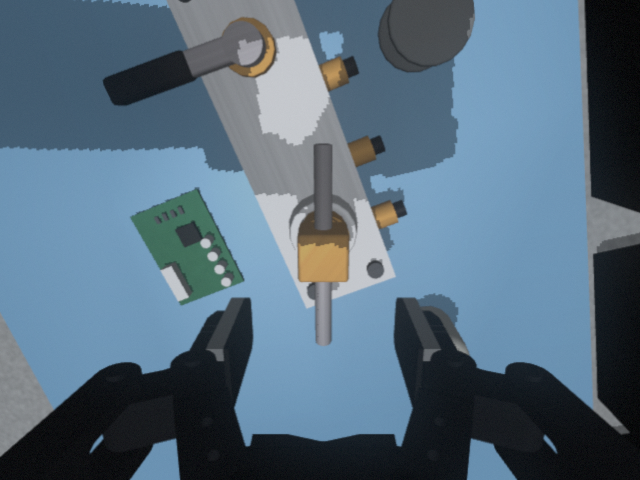

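The plug is free and unmoved: the bar is straight from (322,145) to (323,343). The lever runs from its tip at about (110,90) to its pivot at about (245,43).

```bash
python3 - <<'E'
from h import *
i=ctrl.camera_info('wrist')
a=onz(i,245,43,.074)
m=[onz(i,(104+119)/2,(80+105)/2,.070),onz(i,(180+190)/2,(52+76)/2,.074)]
print(a,m,np.degrees(np.arctan2(*(m[0]-a)[1::-1])),np.linalg.norm(m[0]-a),np.linalg.norm(m[1]-a))
pv=np.array([.5885,.0845]); th=np.radians(186); e=pv+.06*np.array([np.cos(th),np.sin(th)]);print('end',e)
s=ctrl.get_obs();Rm=R.from_rotvec(s['tool_rot']).as_matrix(); print(Rm.T@(np.array([*e,.30])-s['tool_pos'])*100)
E
```

```text
[0.58841019 0.08278623 0.074     ] [array([0.50745144, 0.07701518, 0.07      ]), array([0.55382917, 0.08055425, 0.074     ])] -175.9226335969839 0.08126267975733731 0.034652975040236046
end [0.52882869 0.07822829]
[ 9.19863979 -9.94985634  3.8556425 ]
```

Call:
jog_arm(steps=[[[3.05, -3.3, 0], [0, 0, 0]], [[3.05, -3.3, 0], [0, 0, 0]], [[3.05, -3.3, 0], [0, 0, 0]], [[0, 0, 0], [0, 0, -8.5]], [[0, 0, 0], [0, 0, -8.5]], [[0, 0, 0], [0, 0, -8.5]], [[0, 0, 0], [0, 0, -8.5]], [[0, 0, 0], [0, 0, -8.5]]], fingers=-0.1)

```text
t: 6.7
tool_pos: [0.5241, 0.0824, 0.334]
tool_rot: [-1.586, -2.705, 0.019]
contact_force: [0.6, -0.0, -0.3]
opening: 0.0386
```

Call:
jog_arm(steps=[[[0, 0, 0], [0, 0, -8.5]], [[0, 0, 0], [0, 0, -8.5]], [[0, 0, 0], [0, 0, -8.5]], [[0, 0, 0], [0, 0, -8.5]], [[0, 0, 0], [0, 0, -8.5]], [[0, 0, 0], [0, 0, -8.5]], [[0, 0, 0], [0, 0, -8.5]], [[0, 0, 0], [0, 0, -6]]])

```text
t: 7.5
tool_pos: [0.5211, 0.0826, 0.3272]
tool_rot: [0.155, -3.114, 0.01]
contact_force: [0.2, -0.4, 0.3]
opening: 0.0384
```

```bash
python3 rel.py .5287 .0785 .227; python3 -c "
from h import *
snap('wrist','w5')"
```

```text
t 7.5
q [ 0.0176 -0.1142  1.9083 -0.0075  1.3709 -1.6509]
tool_pos [0.5211 0.0826 0.3272]
tool_rot [ 0.1547 -3.1141  0.0103]
contact_force [ 0.2346 -0.369   0.3091]
wrist_torque [ 0.0615 -0.0107 -0.0042]
opening 0.0384
tilt z [-0.0232 -0.0078 -0.9997] yaw tool y 95.69285067615426
shift cm [-0.95 -0.43 10.  ]
```

View pics/w5.png

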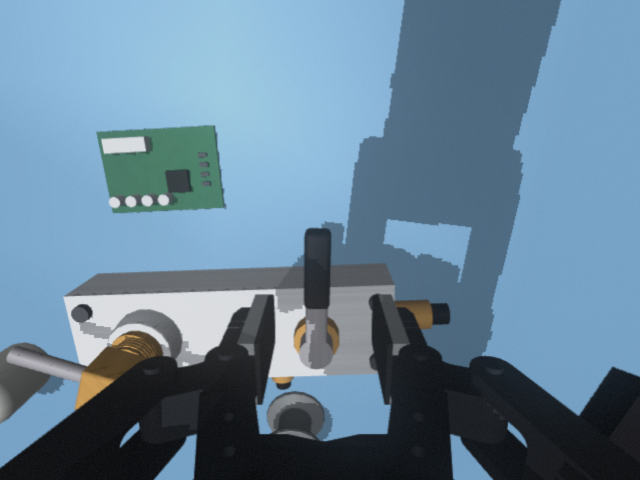

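Call:
jog_arm(steps=[[[-0.72, -0.45, 0], [-0.3, -1.35, 0]], [[0, 0, 3], [0, 0, 0]], [[0, 0, 2], [0, 0, 0]], [[0, 0, 0], [0, 0, 0]]])

```text
t: 7.95
tool_pos: [0.5302, 0.0781, 0.2755]
tool_rot: [-0.146, 3.133, 0.001]
contact_force: [0.0, 0.0, 0.4]
opening: 0.0384
```

```bash
python3 rel.py .5287 .0785 .227; python3 -c "
from h import *
snap('wrist','w6')"
```

```text
t 7.95
q [ 7.2000e-03 -4.4200e-02  1.9344e+00  8.0000e-04  1.2463e+00 -1.6571e+00]
tool_pos [0.5302 0.0781 0.2755]
tool_rot [-1.461e-01  3.133e+00  9.000e-04]
contact_force [0.043  0.032  0.3703]
wrist_torque [-0.0181  0.0255 -0.0096]
opening 0.0384
tilt z [ 5.1e-03  8.0e-04 -1.0e+00] yaw tool y 95.34112431577826
shift cm [0.17 0.05 4.85]
```

View pics/w6.png

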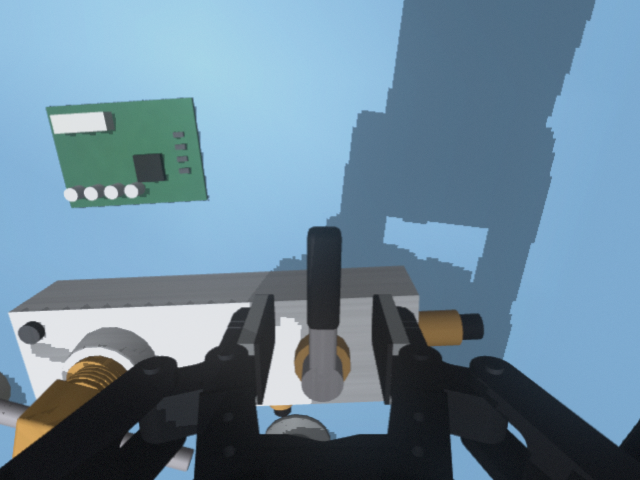

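The lever sits centred between the pads (about 323 px against 324). Lowering to straddle it.

Call:
jog_arm(steps=[[[0.15, 0, 2], [0, 0, 0]], [[0, 0, 1.8], [0, 0, 0]], [[0, 0, 1.0], [0, 0, 0]], [[0, 0, 0], [0, 0, 0]]])

```text
t: 8.4
tool_pos: [0.5323, 0.0776, 0.2326]
tool_rot: [-0.14, 3.122, 0.001]
contact_force: [-0.4, -0.6, -0.6]
opening: 0.0381
```

```bash
python3 rel.py .5287 .0785 .227; python3 -c "
from h import *
snap('wrist','w7')"
```

```text
t 8.4
q [ 6.2000e-03  1.5500e-02  1.9554e+00  1.1000e-03  1.1547e+00 -1.6545e+00]
tool_pos [0.5323 0.0776 0.2326]
tool_rot [-1.3970e-01  3.1224e+00  6.0000e-04]
contact_force [-0.4309 -0.6065 -0.5788]
wrist_torque [ 0.0005 -0.0196  0.0332]
opening 0.0381
tilt z [ 0.016   0.0011 -0.9999] yaw tool y 95.12444001539687
shift cm [0.36 0.12 0.55]
```

View pics/w7.png

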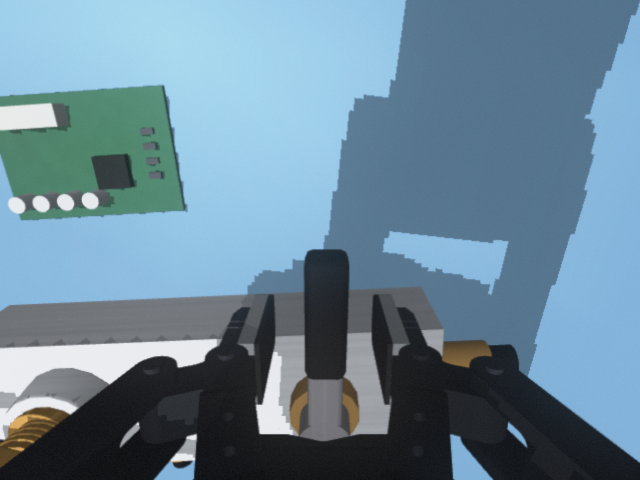

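The lever is between the pads, with the sleeve at 306–348 px. I'll square the tool, lower 5 mm and narrow the gap before swinging.

Call:
jog_arm(steps=[[[0.4, 0, 0.4], [0, 0.9, 0]], [[0, 0, 0], [0, 0, 0]], [[0, 0, 0], [0, 0, 0]]], fingers=-0.38, grip_force=20)

```text
t: 8.75
tool_pos: [0.5298, 0.0772, 0.2323]
tool_rot: [-0.14, 3.133, -0.001]
contact_force: [0.4, 0.6, 0.2]
opening: 0.0267
```

```bash
python3 rel.py .5287 .0785 .227
```

```text
t 8.75
q [ 5.8000e-03  1.2500e-02  1.9589e+00 -4.0000e-04  1.1646e+00 -1.6540e+00]
tool_pos [0.5298 0.0772 0.2323]
tool_rot [-1.3970e-01  3.1329e+00 -9.0000e-04]
contact_force [0.3539 0.6353 0.1647]
wrist_torque [ 0.0108  0.0155 -0.0134]
opening 0.0267
tilt z [ 5.6e-03 -3.0e-04 -1.0e+00] yaw tool y 95.10584518739766
shift cm [0.1  0.14 0.53]
```

Call:
jog_arm(steps=[[[0, 0, 0.5], [0, 0, 0]], [[-0.04, 0.73, 0], [0, 0, 7]], [[-0.04, 0.73, 0], [0, 0, 7]], [[-0.04, 0.73, 0], [0, 0, 7]], [[-0.04, 0.73, 0], [0, 0, 7]]])

```text
t: 9.25
tool_pos: [0.5346, 0.1052, 0.2278]
tool_rot: [0.652, 3.066, -0.004]
contact_force: [0.1, -1.2, 2.2]
opening: 0.0265
```

```bash
cat > sw.py <<'E'
from h import *
s=st(); Rm=R.from_rotvec(s['tool_rot']).as_matrix(); y=Rm[:,1]; g=s['tool_pos']+.155*Rm[:,2]; v=g[:2]-[.5885,.0838]
print('tilt',np.round(Rm.T@[0,0,-1],4),'yaw x',np.degrees(np.arctan2(Rm[1,0],Rm[0,0]))%360,'grasp',g,'r',np.linalg.norm(v),'ang',np.degrees(np.arctan2(v[1],v[0]))%360)
E
python3 sw.py
```

```text
t 9.25
q [ 0.0586  0.041   1.9384 -0.005   1.1558 -1.0912]
tool_pos [0.5346 0.1052 0.2278]
tool_rot [ 0.6519  3.0657 -0.0042]
contact_force [ 0.1436 -1.1596  2.1688]
wrist_torque [-0.2673  0.0954 -0.0403]
opening 0.0265
tilt [0.0078 0.0011 1.    ] yaw x 155.9917525656577 grasp [0.53559318 0.10457205 0.0727788 ] r 0.05683844786585313 ang 158.564248242296
```

Call:
jog_arm(steps=[[[0.05, 0.73, 0], [0, 0, 7]], [[0, 0.73, 0], [0, 0, 7]], [[-0.02, 0.73, 0], [0, 0, 7]], [[-0.04, 0.73, 0], [0, 0, 7]], [[-0.04, 0.73, 0], [0, 0, 7]], [[-0.04, 0.73, 0], [0, 0, 7]], [[-0.04, 0.73, 0], [0, 0, 7]]])

```text
t: 9.95
tool_pos: [0.5708, 0.139, 0.2271]
tool_rot: [1.908, 2.486, -0.01]
contact_force: [-1.7, -1.1, 0.9]
opening: 0.0266
```

```bash
python3 sw.py;  python3 -c "
from h import *
snap('wrist','w8')"
```

```text
t 9.95
q [ 0.1141  0.1395  1.834  -0.0107  1.1675 -0.1434]
tool_pos [0.5708 0.139  0.2271]
tool_rot [ 1.9082  2.4865 -0.0104]
contact_force [-1.658  -1.1116  0.9249]
wrist_torque [-0.1368  0.2309  0.0327]
opening 0.0266
tilt [9.8e-03 9.0e-04 1.0e+00] yaw x 104.9926049013067 grasp [0.5711125  0.13754468 0.07209468] r 0.0564873017038499 ang 107.92745167697906
```

View pics/w8.png

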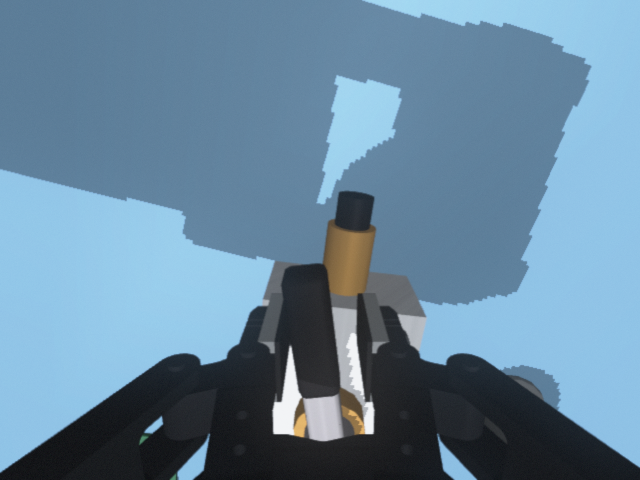

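The lever follows the left pad and is still about 15° short of square along the block. I'll keep going to the stop.

Call:
jog_arm(steps=[[[0, 0.73, 0], [0, 0, 6]], [[0, 0.6, 0], [0, 0, 4]], [[0, 0.4, 0], [0, 0, 2]]])

```text
t: 10.3
tool_pos: [0.5867, 0.1422, 0.2259]
tool_rot: [2.166, 2.273, -0.023]
contact_force: [-17.5, -4.1, 12.4]
opening: 0.0261
```

```bash
python3 sw.py
```

```text
t 10.3
q [ 0.1164  0.1788  1.7918 -0.0113  1.1814  0.0726]
tool_pos [0.5867 0.1422 0.2259]
tool_rot [ 2.1663  2.2732 -0.0232]
contact_force [-17.4781  -4.1251  12.3952]
wrist_torque [-0.5706  3.0649  0.1198]
opening 0.0261
tilt [0.0112 0.0097 0.9999] yaw x 92.76191379804857 grasp [0.58530815 0.14038719 0.07095669] r 0.056677136914088794 ang 93.22839410998101
```

A 17 N reaction means the lever is on its stop. Backing off, opening and lifting clear.

Call:
jog_arm(steps=[[[0, -0.3, 0], [0, 0, 0]], [[0, 0, 0], [0, 0, 0]], [[0, 0, -2], [0, 0, 0]], [[0, 0, -4], [0, 0, 0]], [[0, 0, -5], [0, 0, 0]], [[0, -3, -3], [0, 0, 0]], [[0, 0, 0], [0, 0, 0]]], fingers=-0.2)

```text
t: 11.0
tool_pos: [0.5535, 0.1416, 0.3684]
tool_rot: [-2.155, -2.285, 0.025]
contact_force: [0.9, 0.3, 0.9]
opening: 0.0339
```

```bash
python3 sw.py;  python3 -c "
from h import *
snap('wrist','w9');snap('scene','s9');im=cv2.imread('pics/s9.png');o=cv2.imread('pics/scene0.png')
c=lambda a:cv2.resize(a[190:340,220:420],None,fx=2,fy=3)
cv2.imwrite('pics/s9c.png',np.hstack([c(o),c(im)]))"
```

```text
t 11.0
q [ 0.1221 -0.046   1.7731 -0.01    1.4271  0.0648]
tool_pos [0.5535 0.1416 0.3684]
tool_rot [-2.1549 -2.2854  0.0252]
contact_force [0.8855 0.3156 0.8514]
wrist_torque [-0.0299 -0.0587  0.0041]
opening 0.0339
tilt [0.0107 0.0119 0.9999] yaw x 93.37205989687084 grasp [0.55174151 0.13983597 0.21343861] r 0.06701653535385527 ang 123.26408109326785
```

View pics/w9.png

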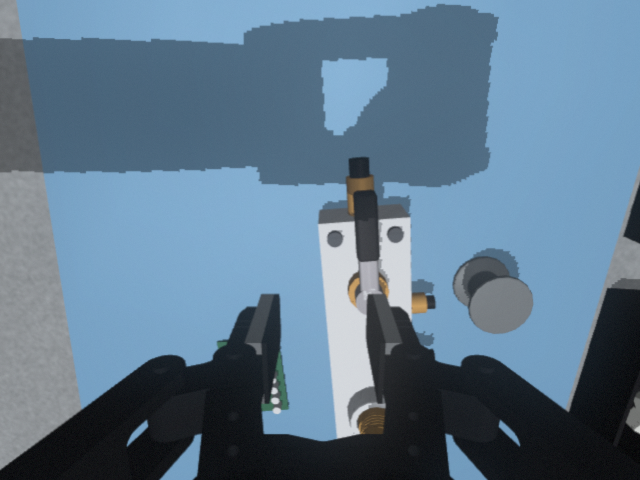

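View pics/s9c.png

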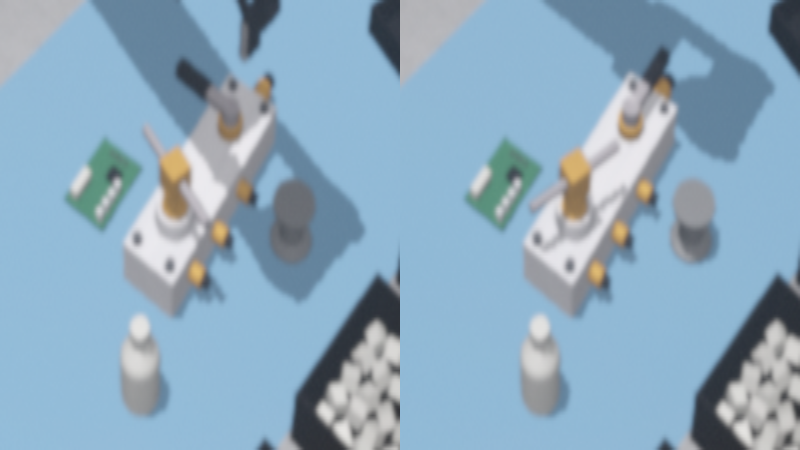

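The lever now lies along the block, from its pivot at about (369,297) to its tip at about (366,195), and the bystanders haven't moved. A quick check of the angle and the torque trend follows.

```bash
python3 - <<'E'
from h import *
i=ctrl.camera_info('wrist')
a=onz(i,371,290,.074);b=onz(i,366.5,197,.074);print('lever',np.degrees(np.arctan2(*(b-a)[1::-1])),np.linalg.norm(b-a))
c=onz(i,321,224,.045);d=onz(i,336,433,.045);print('block +y',np.degrees(np.arctan2(*(c-d)[1::-1])))
c=onz(i,410,217,.045);d=onz(i,411,280,.045);print('block +y',np.degrees(np.arctan2(*(c-d)[1::-1])))
y=[21.83,9.58,5.5,1.43,-2.64,-6.7,-10.78,-13.76];t=[.458,.5645,.5742,.5359,.6687,.6738,.6923,.7439]
p=np.polyfit(y,t,1);print(p[0]*57.3,np.polyval(p,-13.76))
E
```

```text
lever 97.92679184461193 0.06770017691800488
block +y 97.12367968786779
block +y 98.03083127635102
-0.44293677008173454 0.7245887165034075
```

```bash
python3 -c "
from h import *
print(ctrl.finish_job())"
```

```text
the job is handed in; nothing more can be done
None
```

I turned the plug in until it was snug, let go of it, swung the shut-off lever fully open, and handed the job in at about 11 s of the 51 s allowed.

- **Plug:** I gripped the head and turned it clockwise about 93°. It ran in at a steady 0.45 N m, then the resistance rose. I stopped at a last reading of 0.74 N m; a fit over the final readings gives about 0.72. Snug is 0.6 to 0.8 and overtightened starts at 0.86. The head did not slip in the jaws, and the wrist picture after release showed the bar where I left it.
- **Lever:** I opened it only after the plug was snug and released. It met its stop with about 17 N of sideways force. It now stands at 97.9°, against 97.1 to 98.0° for the block's own long direction, so it is within about 1° of fully open.
- **Surroundings:** The gripper is lifted clear and touches nothing. Around the manifold, the bottle, reel and front board look unmoved; I did not re-check the other bystanders, but the arm never went near them.

**Checks that fell short:**
- The torque readings scatter by about 0.03 to 0.05 N m, and one reading during the bite dipped to 0.54. The fitted rise, 0.44 N m per rad, is a little below the stated 0.5 to 0.7.
- After I stopped and held still, the torque fell to 0.25 N m, below the 0.4 to 0.65 given for a snug plug that is still being pushed. I put this down to the arm easing back about 0.2° once it stopped pushing.
- The contact force between the plug and its insert cannot be read directly, so snugness is judged from the torque alone.

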